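# Unlock a left-hand clamp screw and unload the lamp housing

### The job

The aluminium lamp housing is locked in the grey clamp by a screw with a left-hand thread: turn the dark T-bar on top clockwise (seen from above) to undo it, all the way until you feel it come to its stop, but never force it hard against the stop. Then draw the housing out of the clamp's open end without wrenching it against the clamp, and set it down flat, grooved side up, in the empty grey tray, not dropping it. Leave the T-bar at its stop and do not disturb the other things on the bench.

Things in the scene. Friction and masses are not known exactly. Their poses are not given: they have to be found in the camera images.
- fixture: Grey clamp fixed to the bench. Origin on the bench under the screw's upright axis; local -x is the open end, where the housing is drawn out. Base x -90 to +60, 84 mm wide, 30 high; its top is the channel floor. Rails x -90 to +22, 14 high, leave the housing 2 mm play each side. Column at x 24 to 60 carries the arm
- knob_grip (a point): Middle of the dark steel T-bar on the screw; x runs along the bar, z up. Bar 74 long, 16 thick, 26 mm high, 22 mm free under it. 153 to 156 mm above the bench at the start. Left-hand: clockwise from above undoes it, rising 3 mm per rad, with a steady drag of 0.4 N m. The turn left to the stop differs, 2.0 to 2.9 rad, and must be felt: torque climbs there. Anticlockwise tightens
- collar (a joint): Twist of the rubber-mounted collar under the T-bar, rad, positive clockwise from above, 0 at rest. Sprung at 5 N m per rad, it yields with the torque put on the T-bar: about 0.08 while the bar turns, more at a stop. Beyond 0.26 (1.3 N m) the bar counts as forced
- housing: Aluminium bar with dark grooves on top, 160 (x) x 40 (y) x 24 mm, 0.2 to 0.35 kg. Origin at the centre of its underside, 30 mm above the bench at the start, 60 mm from the screw axis towards the open end, x as the clamp's x. Its front 50 mm (x -80 to -30) hangs free beyond the base, to be gripped across
- clamp_arm (a point): Tip of the clamp's arm over the channel, at its underside: local x = -24 mm in the clamp, 81 mm above the bench. The arm runs back from here to the column, 50 mm wide, 24 thick. Once the housing's rear end is past this tip it may be lifted
- lock_hole (a point): Mouth of the blind hole in the housing's top, at its local x = +60 mm, 17 mm wide, 11 deep. The screw's 10 mm nose sits 4 to 7 mm deep in it at the start and locks it; with the screw at its stop the nose is 2 mm clear above it
- tray: Empty grey open tray fixed to the bench, 240 (local x) x 130 (local y) mm outside, 22 mm high, walls and floor 5 mm thick. Origin at the centre of its underside
- trims: Bystander: three white round lamp trims in a nested stack, 84 mm across, 30 high, beside the clamp; origin at its underside's centre
- heatsink: Bystander: round finned aluminium heat sink, 72 mm across, 34 high, beside the clamp; origin at its underside's centre
- phone: Bystander: black flat slab 150 x 72 x 9 mm beside the tray; origin at its underside's centre
- driver: Bystander: red-handled screwdriver, 190 mm long lying on the bench; origin on the bench beneath it
- reel: Bystander: reel of solder on a 144 mm round aluminium plate, 61 mm high; origin at its underside's centre
- glass_lamp: Bystander: clear round lamp glass, 72 mm across, 154 high; origin at its underside's centre
- connectors: Bystander: white open box 130 x 100 x 35 mm of orange connectors; origin at its underside's centre
Things that resemble listed ones, but are neither listed nor needed, are in the scene too. What is shaped like the fixture but orange or turquoise is not meant.

How it is judged:
By the outcome, as a careful person would: the job done as asked, in the order asked, and still so for the second after the job is handed in, with the robot touching nothing.
It also fails if it takes over 72 s, if anything falls off the work surface, if the arm or the gripper's body presses on something with over 40 N, if the wrist force passes 120 N, or if a joint passes its speed limit or range.

### The arm

A 6-joint arm with a two-finger parallel gripper is mounted at the origin on the work surface. World frame = base frame: x ahead of the robot, y to its left, z up, the work surface at z = 0. Lengths are in m, angles in rad, forces in N, time in s.
With the tool pointing down it reaches from about 0.375 to 0.9 m from the base axis. Payload 3.1 kg.
Tool frame: the origin (TCP) lies on the centre line of the jaws, within the pads' length; the fingertips stand 22 mm ahead of it and the grasp point (between the pads) lies 3 mm ahead of it; z points along the fingers, x is the direction in which the jaws open and shut, and the axes are right-handed (so a half turn about z gives the same grasp; the last joint's range is limited). The gripper opens to 87 mm and grips with 3 to 60 N. Pads are 19 mm wide; open, the fingers measure 117 mm over their backs; the gripper's body (75 mm by 190 mm) begins 51 mm behind the grasp point.
Start: joints at [-1.323, 0.527, 1.433, -0, 1.181, -0.178], TCP at [0.259, -0.569, 0.245] pointing down, gripper open.
Joint ranges: [-3.08, 3.08], [-0.75, 2.2], [0.22, 2.44], [-1.43, 4.57], [0, 2.65], [-2.85, 2.85]. Speed limits (rad/s): [2.79, 2.79, 3.14, 3.14, 3.14, 3.14].

### API

Orientations are given as a unit quaternion [x, y, z, w].
In Python, from rig import robot, camera, order gives the robot as it stands.
- The arm moves only by the shell command python3 -m pendant 'ROWS' [OPENING] [FORCE]. ROWS is JSON, a list of rows, each a list of 2 entries, a list of its own where there are three numbers: the shift along the tool's x, y, z in mm, then the turn about the tool's z in degrees. A call has 1 to 8 rows; each row shifts and turns the commanded pose from where the row before left it, along the tool's axes as they then stand; what a row does not reach is not made up. A row lasts 1/8 s, in which the tool goes at most 62.5 mm and 10.7 degrees, less where a joint would pass 70% of its speed; a pose out of reach is approached as far as the arm can. A call with a gripper value outside its range is refused whole. OPENING is the finger opening in mm, from 0 to 87, set as the call begins (- or left out, the last holds). The fingers move at their own pace and stop on an object; FORCE is the grip in N (left out, the last holds). Time passes only in rows, so rows that do not move let the fingers close. It gives the time, the measured TCP pose, the force and the opening at its end, in the units of the state.
- robot.get_obs(): the state, without advancing time (a new reading comes with each control period).
- camera(name): name is "scene" or "top" or "wrist"; returns a dict with "pixels" (384x512x3 uint8, blue, green, red), "mtx" (3x3 intrinsics, pixels), "R" (3x3) and "t" (3): a world point X has camera coordinates R X + t. Camera axes: x right, y down, z forward; pixel columns grow to the right and rows downward; lengths in m; the calibration is good to about 2 mm. A picture is of the moment at which its call begins. There is no depth.
- order.hand_in(): hands the job in, once; it reports no verdict.
The state is a dict: "time": time; "q": joint angles; "joint_velocities": joint speeds; "joint_torque": joint torques, N m; "position": TCP position; "tool_rot": TCP orientation; "ft_force": force on the tool from outside, world axes, zero at the start; "moment": the same for the moment, N m; "grip_width": finger opening in m.
Only numpy, scipy, OpenCV 4.12 (cv2) and the standard library are available. Lean on these libraries where they do the work, as an engineer would, in place of code of your own. Each camera call takes 0.05 s, during which the arm holds its last target. There are 200 camera calls.

## Working session

There is one attempt and no reset: what is moved stays moved. The work goes in short steps, Python scripts to look and compute and a shell command to move; the robot and the scene stay as the last step left them, time stands still between calls to the robot, and variables do not carry over. Pictures are saved under pics/ and viewed, about 8 in all and at most 12, crops included, and the job is handed in when it is done.

```bash
ls; mkdir -p pics; cat > h.py <<'E'
import numpy as np,cv2,json,os
from rig import robot,camera,order
def snap(n,f):
    c=camera(n); cv2.imwrite(f'pics/{f}.png',c['pixels']); np.savez(f'pics/{f}.npz',**{k:np.array(c[k]) for k in('pixels','mtx','R','t')}); return c
def load(f): return dict(np.load(f'pics/{f}.npz'))
def ray(c,p):
    d=c['R'].T@np.linalg.solve(c['mtx'],[p[0],p[1],1.]); return -c['R'].T@c['t'],d/np.linalg.norm(d)
def onz(c,p,z):
    o,d=ray(c,p); return o+d*(z-o[2])/d[2]
def tri(cs,ps):
    A=np.zeros((3,3));b=np.zeros(3)
    for c,p in zip(cs,ps):
        o,d=ray(c,p);M=np.eye(3)-np.outer(d,d);A+=M;b+=M@o
    return np.linalg.solve(A,b)
def proj(c,X):
    x=c['mtx']@(c['R']@np.array(X)+c['t']);return x[:2]/x[2]
E
python3 - <<'E'
from h import *
a=snap('top','top0');b=snap('scene','scene0')
cv2.imwrite('pics/top0b.png',cv2.resize(a['pixels'],(800,600),interpolation=3))
cv2.imwrite('pics/scene0b.png',cv2.resize(b['pixels'],(800,600),interpolation=3))
for c in(a,b):print(-c['R'].T@c['t'],c['R'].round(2).tolist())
print(robot.get_obs())
E
```

```text
pics
[0.3670118  0.06725515 1.52214595] [[-0.03, -1.0, -0.0], [-0.99, 0.03, -0.11], [0.11, -0.0, -0.99]]
[ 1.35909164 -0.08348395  0.71120254] [[0.18, 0.98, -0.01], [0.55, -0.11, -0.83], [-0.81, 0.14, -0.56]]
{'time': 0.1, 'q': array([-1.32248519e+00,  5.28362708e-01,  1.43375825e+00,  1.88664884e-05,
        1.18142220e+00, -1.78503453e-01]), 'joint_velocities': array([ 5.58945767e-05, -1.50444659e-03, -3.44073190e-03, -3.81483146e-04,
        3.35445149e-04,  7.08373548e-04]), 'joint_torque': array([-2.18959731e-04, -4.40985131e+01, -1.77149624e+01,  6.33526803e-02,
        5.34025335e-02, -5.51208052e-05]), 'position': array([ 0.25860946, -0.56831277,  0.24368097]), 'tool_rot': array([ 8.40822629e-01, -5.41309851e-01, -7.07303008e-04, -6.71502453e-04]), 'ft_force': array([-0.49083287,  0.89575381, -0.63301292]), 'moment': array([0.02500129, 0.00743961, 0.03348687]), 'grip_width': 0.08677428813279368}
```

View pics/top0b.png

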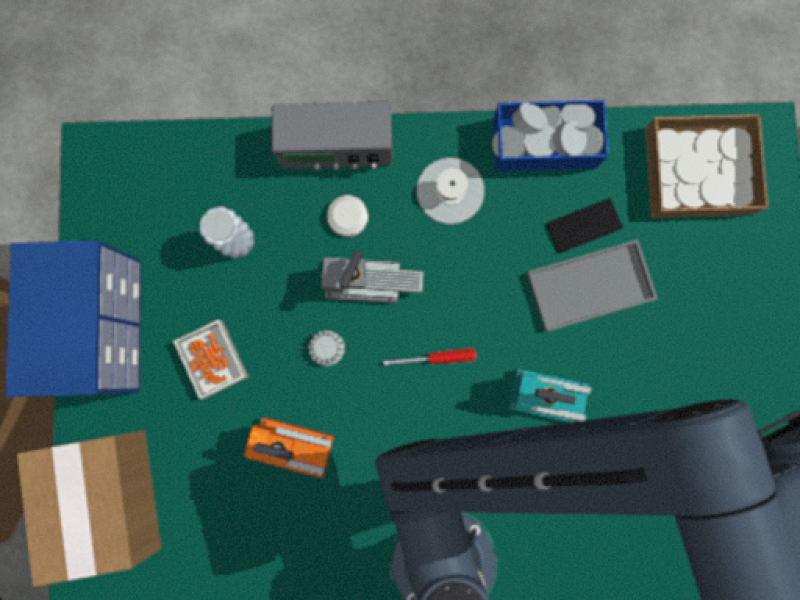

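View pics/scene0b.png

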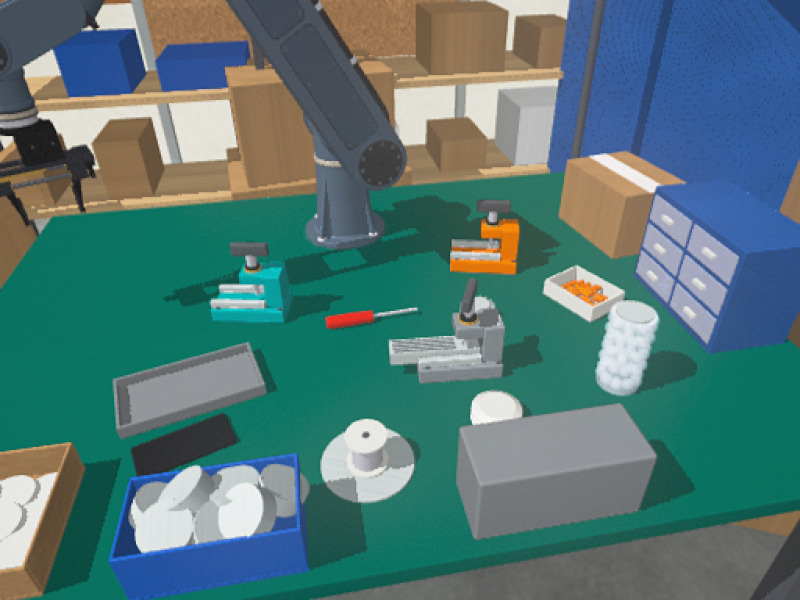

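The top view shows three candidate clamps, at px (of 800) grey (365,280), orange (288,448) and turquoise (552,395). The grey one fits: it has a grooved aluminium housing, and its open end points to image right. The empty grey tray is at (592,286). I'll confirm the clamp with an enlarged crop from both views.

```bash
python3 - <<'E'
from h import *
a=load('top0');b=load('scene0')
def crop(c,x,y,w,h,s):
    return cv2.resize(c['pixels'][y:y+h,x:x+w],None,fx=s,fy=s,interpolation=cv2.INTER_CUBIC)
A=crop(a,195,155,100,45,6); B=crop(b,240,172,100,75,4)
im=np.zeros((600,800,3),np.uint8); im[:270,:600]=A; im[290:590,:400]=B
C=crop(a,330,148,98,68,4); im[290:562,405:797]=C
cv2.imwrite('pics/crop1.png',im)
for n,p in(('tray',[(528,272),(640,241),(656,298),(546,330)]),):
    P=np.array([onz(a,np.array(q)*.64,.022) for q in p]);print(n,P.round(3).tolist(),P.mean(0))
    print(np.linalg.norm(P-np.roll(P,1,0),axis=1))
E
```

```text
tray [[0.586, -0.196, 0.022], [0.645, -0.435, 0.022], [0.524, -0.46, 0.022], [0.464, -0.228, 0.022]] [ 0.55483771 -0.32973686  0.022     ]
[0.1263436  0.24531762 0.1238743  0.2397052 ]
```

View pics/crop1.png

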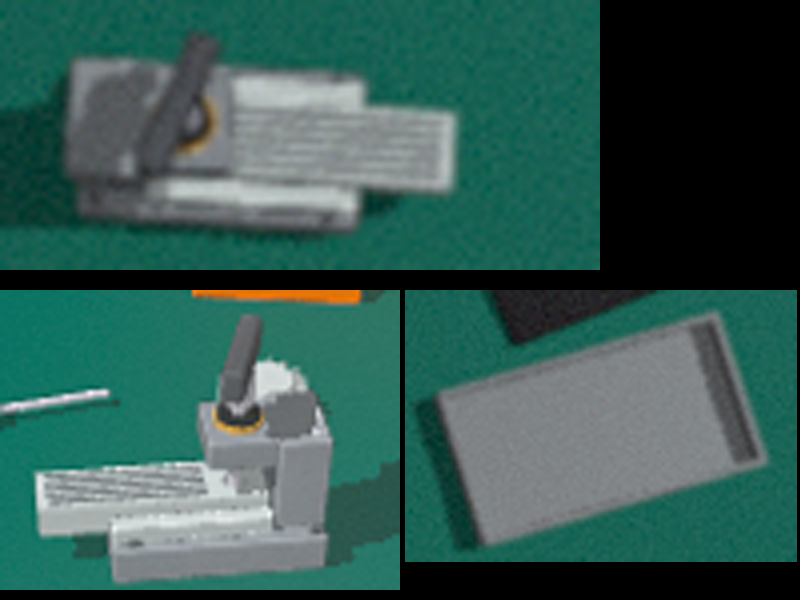

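```bash
python3 - <<'E'
from h import *
a=load('top0');b=load('scene0')
T=lambda x,y:(195+x/6-.4,155+y/6-.4)
S=lambda x,y:(240+x/4-.4,172+(y-290)/4-.4)
R=lambda x,y:(330+(x-405)/4-.4,148+(y-290)/4-.4)
def t(n,p,q):
    X=tri([a,b],[T(*p),S(*q)]);print(n,X.round(4),(proj(a,X)-T(*p)).round(1),(proj(b,X)-S(*q)).round(1));return X
k=t('bar top ctr',(181,105),(243,343))
f1=t('front +x',(458,112),(40,507)); f2=t('front -x',(450,190),(36,475))
t('base front+x bottom?',(365,75),(113,580))
for z in(.165,.168): print('bar',[onz(a,T(*p),z).round(4) for p in((203,38),(158,172))])
print('front z54',[onz(a,T(*p),.054).round(4) for p in((458,112),(450,190))])
P=np.array([onz(a,R(*p),.022) for p in((440,393),(717,314),(766,462),(487,546))])
print(P.round(4).tolist(),P.mean(0),np.linalg.norm(P-np.roll(P,1,0),axis=1))
# scene tray corners (800 px image)
Q=np.array([onz(b,np.array(p)*.64-.2,.022) for p in((115,378),(251,344),(267,378),(121,430))]);print(Q.round(3).tolist(),Q.mean(0))
E
```

```text
bar top ctr [0.581  0.1649 0.1692] [-0.8 -0.2] [-0.9  0.1]
front +x [0.5901 0.0253 0.0588] [-0.7 -0.1] [-0.8  0. ]
front -x [0.549  0.0299 0.0537] [-0.4 -0. ] [-0.5  0. ]
base front+x bottom? [0.6193 0.0724 0.0098] [-0. -0.] [-0.1  0. ]
bar [array([0.6142, 0.1513, 0.165 ]), array([0.5481, 0.1748, 0.165 ])]
bar [array([0.6137, 0.1511, 0.168 ]), array([0.5477, 0.1746, 0.168 ])]
front z54 [array([0.5905, 0.0231, 0.054 ]), array([0.5487, 0.0287, 0.054 ])]
[[0.5887, -0.198, 0.022], [0.6475, -0.4282, 0.022], [0.5243, -0.46, 0.022], [0.4626, -0.2299, 0.022]] [ 0.55576858 -0.32904514  0.022     ] [0.13008723 0.23761254 0.12722527 0.23820882]
[[0.52, -0.456, 0.022], [0.469, -0.222, 0.022], [0.572, -0.191, 0.022], [0.651, -0.419, 0.022]] [ 0.55270784 -0.32187649  0.022     ]
```

Measured from two views:
- Bar top centre: (0.581, 0.165, 0.169), which agrees with the text. Bar yaw is -20°.
- Housing front top: z≈0.055, with local +x at yaw ≈85°.
- Tray centre: (0.555, -0.328), yaw 104.7°. The sides measure 0.238 x 0.128, close to the stated size.

Next I'll move above the T-bar.

```bash
python3 -m pendant '[[[-33,-37,-3],0],[[-33,-37,-3],0],[[-33,-37,-3],0],[[-33,-37,-3],0],[[-33,-37,-3],0],[[-33,-37,-3],0],[[-33,-37,-3],0],[[-33,-37,-3],0]]' 87 20
python3 -m pendant '[[[-33,-37,-3],0],[[-33,-37,-3],0],[[-33,-37,-3],0],[[-33,-37,-3],0],[[-33,-37,-3],0],[[-33,-37,-3],0],[[-33,-37,-3],0],[[-7,-5,0],0]]'
python3 -m pendant '[[[0,0,0],-10.5],[[0,0,0],-10.5],[[0,0,0],-10.5],[[0,0,0],-10.5],[[0,0,0],-10.5],[[0,0,0],-10.5],[[0,0,0],-10.5],[[0,0,0],-10.5]]'
python3 -m pendant '[[[0,0,0],-10.5],[[0,0,0],-10.5],[[0,0,0],-10.5],[[0,0,0],-10.5],[[0,0,0],-9.9],[[0,0,0],0]]'
python3 - <<'E'
from h import *
c=snap('wrist','w1'); cv2.imwrite('pics/w1b.png',cv2.resize(c['pixels'],(800,600),interpolation=2))
print(robot.get_obs()); print(-c['R'].T@c['t'],c['R'].round(2).tolist())
for X in([.581,.165,.168],[.581,.165,.155]): print(proj(c,X)/.64)
E
```

```text
time: 1.1
position: [0.4192, -0.2044, 0.2685]
tool_rot: [0.841, -0.541, -0.0, -0.0]
ft_force: [1.2, 0.1, 0.1]
grip_width: 0.0871
time: 2.1
position: [0.5614, 0.1225, 0.2893]
tool_rot: [0.842, -0.54, 0.0, -0.0]
ft_force: [-0.4, 0.4, -0.4]
grip_width: 0.0872
time: 3.1
position: [0.5598, 0.1188, 0.289]
tool_rot: [0.987, 0.163, -0.001, 0.0]
ft_force: [-0.6, 0.1, 0.7]
grip_width: 0.087
time: 3.85
position: [0.56, 0.119, 0.2891]
tool_rot: [0.818, 0.575, -0.001, -0.0]
ft_force: [-0.4, 0.4, -0.0]
grip_width: 0.0871
{'time': 3.9, 'q': array([ 1.46356546e-02,  4.07842547e-01,  1.51240295e+00, -3.28518568e-04,
        1.22257817e+00, -1.20933638e+00]), 'joint_velocities': array([ 0.0041607 ,  0.00053017, -0.00621121,  0.00015845,  0.00046612,
        0.00166536]), 'joint_torque': array([-5.48268319e-03, -3.89395559e+01, -1.82006818e+01, -1.37308383e-02,
        9.03479755e-02, -7.27218320e-02]), 'position': array([0.56014659, 0.11912304, 0.28919535]), 'tool_rot': array([ 8.18476257e-01,  5.74540003e-01, -5.95740027e-04, -2.18557791e-04]), 'ft_force': array([ 0.41540101,  0.58019317, -0.00616578]), 'moment': array([ 0.12548499, -0.15839586, -0.00808637]), 'grip_width': 0.08691578663822318}
[0.49262247 0.14388863 0.43009294] [[0.34, 0.94, -0.0], [0.91, -0.33, 0.26], [0.25, -0.09, -0.96]]
[495.91577171 310.04622946]
[492.03133006 303.91323166]
```

View pics/w1b.png

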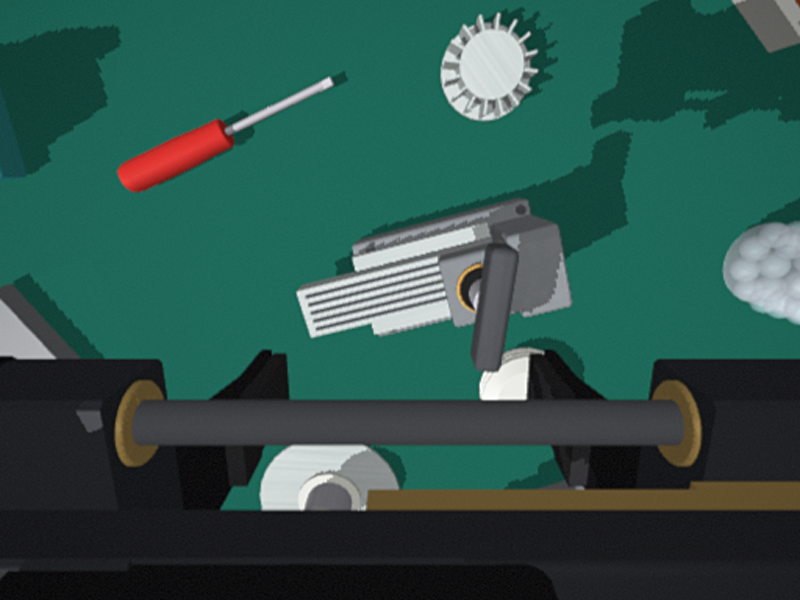

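The wrist view shows the bar's top face centred at about (496,307), against a predicted (496,310). The housing front top corners are at (298,289) and (313,337). I'll refine the bar angle and the shifts.

```bash
python3 - <<'E'
from h import *
c=load('w1');a=load('top0');w=lambda x,y:(x*.64-.2,y*.64-.2)
p=[onz(c,w(504,247),.168),onz(c,w(487,366),.168)]
g=[(onz(c,w(x1,y1),.168),onz(c,w(x2,y2),.168)) for x1,y1,x2,y2 in((490,249,474,366),(517,250,500,366))]
for q in [p]+g:
    d=q[0]-q[1];print(np.array(q).round(4).tolist(),np.degrees(np.arctan2(d[1],d[0])),np.linalg.norm(d),((q[0]+q[1])/2).round(4))
T=lambda x,y:(195+x/6-.4,155+y/6-.4)
for t,u in(((458,112),(298,289)),((450,190),(313,337))): print('front',tri([a,c],[T(*t),w(*u)]).round(4),onz(c,w(*u),.054).round(4))
for l in ((298,289,440,256),(313,337,455,311)):
    A,B=onz(c,w(*l[:2]),.054),onz(c,w(*l[2:]),.054);d=B-A;print('side yaw',np.degrees(np.arctan2(d[1],d[0])))
o=robot.get_obs();th=2*np.arctan2(o['tool_rot'][1],o['tool_rot'][0]);print('toolyaw',np.degrees(th))
d=np.array([.581,.165])-o['position'][:2];print('shift',d@[np.cos(th),np.sin(th)]*1000,d@[np.sin(th),-np.cos(th)]*1000)
E
```

```text
[[0.5481, 0.1795, 0.168], [0.6115, 0.15, 0.168]] 155.0242000288653 0.06993575146573931 [0.5798 0.1648 0.168 ]
[[0.5465, 0.1721, 0.168], [0.6089, 0.1429, 0.168]] 154.9424676803419 0.06884568376190162 [0.5777 0.1575 0.168 ]
[[0.5521, 0.1857, 0.168], [0.614, 0.1571, 0.168]] 155.23343340594985 0.0682627579484994 [0.583  0.1714 0.168 ]
front [0.5726 0.0228 0.0332] [0.5486 0.0303 0.054 ]
front [0.5576 0.0378 0.1148] [0.5901 0.0258 0.054 ]
side yaw 83.39710085055466
side yaw 80.98833472495856
toolyaw 70.13486551666429
shift 50.233191394099364 4.023201336246244
```

```bash
python3 -m pendant '[[[25,2,0],4],[[25,2,0],0],[[0,0,40],0],[[0,0,40],0],[[0,0,25],0],[[0,0,15],0],[[0,0,11],0],[[0,0,0],0]]'
python3 - <<'E'
from h import *
c=snap('wrist','w2'); cv2.imwrite('pics/w2b.png',c['pixels'])
o=robot.get_obs();print(o['position'],o['tool_rot'],o['ft_force'],o['moment'],np.degrees(2*np.arctan2(o['tool_rot'][1],o['tool_rot'][0])))
E
```

```text
time: 4.9
position: [0.5828, 0.1647, 0.1583]
tool_rot: [0.837, 0.547, -0.0, -0.0]
ft_force: [0.2, 0.9, -0.1]
grip_width: 0.087
[0.58321676 0.16479067 0.15898032] [8.37123842e-01 5.47013278e-01 3.30416471e-04 1.92111258e-04] [-0.63357684  0.78635714  0.5705071 ] [ 0.0656394  -0.12758802  0.01944591] 66.32470883305872
```

View pics/w2b.png

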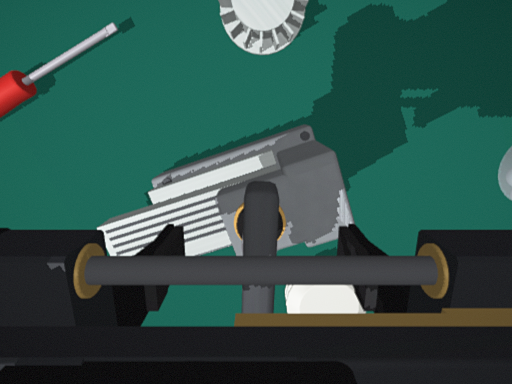

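The bar sits centred and aligned between the fingers at (260,245). I'll close on it.

```bash
python3 -m pendant '[[[0,0,0],0],[[0,0,0],0],[[0,0,0],0],[[0,0,0],0],[[0,0,0],0],[[0,0,0],0]]' 10 50
cat > s.py <<'E'
from h import *
o=robot.get_obs();print(o['time'],o['position'].round(4),o['ft_force'].round(1),o['moment'].round(2),'yaw %.1f'%np.degrees(2*np.arctan2(o['tool_rot'][1],o['tool_rot'][0])),'q6 %.1f'%np.degrees(o['q'][5]),'w %.4f'%o['grip_width'])
E
python3 s.py; python3 -m pendant '[[[0,0,-0.3],5],[[0,0,-0.3],5],[[0,0,-0.3],5],[[0,0,-0.3],5]]'; python3 s.py
```

```text
time: 5.7
position: [0.5828, 0.1649, 0.1585]
tool_rot: [0.837, 0.547, -0.0, -0.0]
ft_force: [-0.1, 0.0, 0.1]
grip_width: 0.0348
5.7 [0.5828 0.1649 0.1585] [-0.1  0.   0.1] [-0.01 -0.17 -0.02] yaw 66.4 q6 -61.1 w 0.0348
time: 6.2
position: [0.5824, 0.1639, 0.1592]
tool_rot: [0.919, 0.393, -0.001, 0.001]
ft_force: [-0.5, -2.8, -1.4]
grip_width: 0.0181
6.2 [0.5824 0.1639 0.1592] [-0.5 -2.8 -1.4] [-0.34 -0.08  0.46] yaw 46.3 q6 -41.0 w 0.0181
```

```bash
python3 -m pendant '[[[0,0,0],0],[[0,0,0],0]]'; python3 s.py; python3 -m pendant '[[[0,0,-0.3],5],[[0,0,-0.3],5],[[0,0,-0.3],5],[[0,0,0],0]]'; python3 s.py
```

```text
time: 6.45
position: [0.5824, 0.164, 0.1593]
tool_rot: [0.919, 0.395, -0.001, 0.001]
ft_force: [0.6, -4.2, -2.2]
grip_width: 0.018
6.45 [0.5824 0.164  0.1593] [ 0.6 -4.2 -2.2] [-0.81 -0.05  0.4 ] yaw 46.5 q6 -41.2 w 0.0180
time: 6.95
position: [0.5822, 0.1639, 0.1601]
tool_rot: [0.962, 0.271, -0.001, 0.001]
ft_force: [-0.7, -5.0, -2.7]
grip_width: 0.018
6.95 [0.5822 0.1639 0.1601] [-0.7 -5.  -2.7] [-0.93 -0.    0.39] yaw 31.5 q6 -26.2 w 0.0180
```

The moment holds at 0.4 N m, so the bar is turning. The stop can't come before tool yaw ≈ -45, so I'll turn fast to about -30 and then feel for it.

```bash
python3 -m pendant '[[[0,0,-0.4],8],[[0,0,-0.4],8],[[0,0,-0.4],8],[[0,0,-0.4],8]]'; python3 s.py;  python3 -m pendant '[[[0,0,-0.4],8],[[0,0,-0.4],8],[[0,0,-0.4],8],[[0,0,-0.3],5],[[0,0,0],0]]'; python3 s.py
```

```text
time: 7.45
position: [0.5818, 0.1638, 0.1617]
tool_rot: [1.0, -0.006, -0.001, 0.001]
ft_force: [-1.7, -5.9, -2.2]
grip_width: 0.0179
7.45 [0.5818 0.1638 0.1617] [-1.7 -5.9 -2.2] [-1.06  0.14  0.41] yaw -0.7 q6 6.0 w 0.0179
time: 8.07
position: [0.5814, 0.1638, 0.1633]
tool_rot: [0.967, -0.255, -0.002, 0.002]
ft_force: [-2.0, -5.9, -1.6]
grip_width: 0.0181
8.075 [0.5814 0.1638 0.1633] [-2.  -5.9 -1.6] [-1.03  0.32  0.4 ] yaw -29.5 q6 34.8 w 0.0181
```

```bash
python3 -m pendant '[[[0,0,-0.2],3],[[0,0,-0.2],3],[[0,0,0],0]]'; python3 s.py
```

```text
time: 8.45
position: [0.5813, 0.1639, 0.1636]
tool_rot: [0.952, -0.305, -0.002, 0.002]
ft_force: [-2.1, -4.6, -1.8]
grip_width: 0.0178
8.45 [0.5813 0.1639 0.1636] [-2.1 -4.6 -1.8] [-1.    0.38  0.4 ] yaw -35.5 q6 40.7 w 0.0178
```

```bash
python3 -m pendant '[[[0,0,-0.2],3],[[0,0,-0.2],3],[[0,0,0],0]]'; python3 s.py
```

```text
time: 8.82
position: [0.5812, 0.1639, 0.1639]
tool_rot: [0.935, -0.354, -0.002, 0.002]
ft_force: [-2.7, -5.9, -1.6]
grip_width: 0.0182
8.825 [0.5812 0.1639 0.1639] [-2.7 -5.9 -1.6] [-1.03  0.38  0.34] yaw -41.5 q6 46.8 w 0.0182
```

```bash
python3 -m pendant '[[[0,0,-0.2],3],[[0,0,-0.2],3],[[0,0,0],0]]'; python3 s.py
```

```text
time: 9.2
position: [0.5812, 0.164, 0.1642]
tool_rot: [0.915, -0.403, -0.002, 0.002]
ft_force: [-1.8, -5.0, -2.3]
grip_width: 0.0181
9.2 [0.5812 0.164  0.1642] [-1.8 -5.  -2.3] [-0.97  0.38  0.41] yaw -47.5 q6 52.7 w 0.0181
```

```bash
python3 -m pendant '[[[0,0,-0.2],3.5],[[0,0,-0.2],3.5],[[0,0,0],0]]'; python3 s.py
```

```text
time: 9.57
position: [0.5811, 0.164, 0.1646]
tool_rot: [0.889, -0.458, -0.002, 0.002]
ft_force: [-2.4, -4.8, -2.4]
grip_width: 0.0178
9.575 [0.5811 0.164  0.1646] [-2.4 -4.8 -2.4] [-0.94  0.34  0.38] yaw -54.5 q6 59.8 w 0.0178
```

```bash
python3 -m pendant '[[[0,0,-0.2],3.5],[[0,0,-0.2],3.5],[[0,0,0],0]]'; python3 s.py
```

```text
time: 9.95
position: [0.581, 0.1641, 0.165]
tool_rot: [0.859, -0.511, -0.002, 0.002]
ft_force: [-2.3, -5.3, -1.8]
grip_width: 0.018
9.95 [0.581  0.1641 0.165 ] [-2.3 -5.3 -1.8] [-0.9   0.41  0.4 ] yaw -61.5 q6 66.8 w 0.0180
```

```bash
python3 -m pendant '[[[0,0,-0.2],3.5],[[0,0,-0.2],3.5],[[0,0,0],0]]'; python3 s.py
```

```text
time: 10.32
position: [0.581, 0.1642, 0.1653]
tool_rot: [0.827, -0.562, -0.001, 0.002]
ft_force: [-3.6, -5.1, -2.9]
grip_width: 0.018
10.325 [0.581  0.1642 0.1653] [-3.6 -5.1 -2.9] [-0.84  0.5   0.53] yaw -68.4 q6 73.7 w 0.0180
```

```bash
python3 -m pendant '[[[0,0,-0.15],3],[[0,0,0],0]]'; python3 s.py
```

```text
time: 10.58
position: [0.5809, 0.1643, 0.1653]
tool_rot: [0.812, -0.584, -0.001, 0.002]
ft_force: [-2.7, -3.8, -4.2]
grip_width: 0.0181
10.575 [0.5809 0.1643 0.1653] [-2.7 -3.8 -4.2] [-0.81  0.49  0.71] yaw -71.4 q6 76.7 w 0.0181
```

```bash
python3 -m pendant '[[[0,0,0],2],[[0,0,0],0]]'; python3 s.py
```

```text
time: 10.82
position: [0.5809, 0.1643, 0.1653]
tool_rot: [0.802, -0.597, -0.001, 0.002]
ft_force: [-3.6, -4.6, -3.8]
grip_width: 0.018
10.825 [0.5809 0.1643 0.1653] [-3.6 -4.6 -3.8] [-0.85  0.5   0.8 ] yaw -73.4 q6 78.7 w 0.0180
```

The stop is felt: the moment went 0.40, 0.53, 0.71, 0.80 N m, well under 1.3. I'll ease off a few degrees, release, rise, then turn and go over the housing's front.

```bash
python3 -m pendant '[[[0,0,0],-2],[[0,0,0],-2],[[0,0,0],0]]'; python3 s.py; python3 -m pendant '[[[0,0,0],0],[[0,0,0],0],[[0,0,0],0],[[0,0,0],0],[[0,0,0],0],[[0,0,0],0]]' 60
python3 -m pendant '[[[0,0,-15],0],[[0,0,-40],0],[[0,0,-25],0],[[0,0,0],-10.5],[[0,0,0],-10.5],[[0,0,0],-10.5],[[0,0,0],-10.5],[[0,0,0],-10.5]]' 87
python3 -m pendant '[[[0,0,0],-10.5],[[2,40,0],0],[[2,40,0],0],[[0,37,0],0],[[0,0,0],0],[[0,0,0],0]]';python3 s.py
python3 - <<'E'
from h import *
c=snap('wrist','w3'); cv2.imwrite('pics/w3b.png',cv2.resize(c['pixels'],(800,600),interpolation=2))
for X in ([.5490,.0295,.054],[.5903,.0245,.054],[.581,.164,.176]):print((proj(c,X)/.64).round())
E
```

```text
time: 11.2
position: [0.581, 0.1642, 0.1653]
tool_rot: [0.822, -0.569, -0.001, 0.002]
ft_force: [-2.2, -4.9, -3.6]
grip_width: 0.0177
11.2 [0.581  0.1642 0.1653] [-2.2 -4.9 -3.6] [-0.91  0.5   0.49] yaw -69.4 q6 74.7 w 0.0177
time: 11.95
position: [0.5829, 0.1649, 0.1664]
tool_rot: [0.821, -0.571, 0.0, -0.0]
ft_force: [-0.3, -0.1, 0.3]
grip_width: 0.059
time: 12.95
position: [0.5831, 0.1649, 0.2475]
tool_rot: [0.989, -0.146, 0.001, -0.0]
ft_force: [0.0, -0.2, -0.2]
grip_width: 0.087
time: 13.7
position: [0.5735, 0.0485, 0.2471]
tool_rot: [0.998, -0.058, 0.001, -0.0]
ft_force: [0.7, 0.1, 0.5]
grip_width: 0.0874
13.7 [0.5735 0.0485 0.2471] [0.7 0.1 0.5] [-0.01 -0.06 -0.01] yaw -6.7 q6 0.3 w 0.0874
[375. 307.]
[433. 307.]
[390.  60.]
```

View pics/w3b.png

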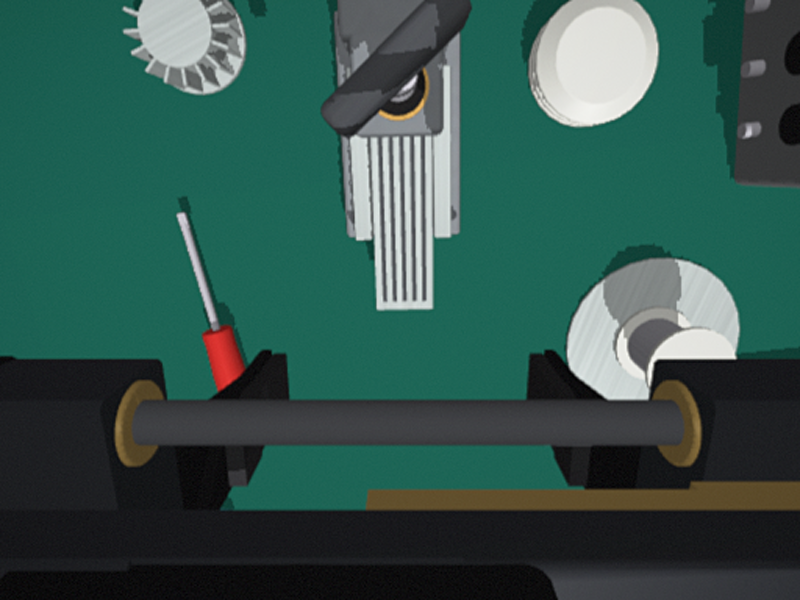

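The housing front corners are at (376,309) and (433,309), against a predicted (375,307) and (433,307), and the edges are parallel to the tool. The T-bar at (397,65) has been turned, and the bystanders are undisturbed. I'll correct by (-1, +3) and descend.

```bash
python3 -m pendant '[[[-1,3,0],0],[[0,0,50],0],[[0,0,50],0],[[0,0,45],0],[[0,0,35],0],[[0,0,15],0],[[0,0,7],0],[[0,0,0],0]]' 87 10; python3 s.py
python3 -m pendant '[[[0,0,0],0],[[0,0,0],0],[[0,0,0],0],[[0,0,0],0],[[0,0,0],0],[[0,0,0],0],[[0,0,0],0],[[0,0,0],0]]' 30 10; python3 s.py
```

```text
time: 14.75
position: [0.5726, 0.0454, 0.0449]
tool_rot: [0.998, -0.058, 0.001, 0.0]
ft_force: [0.1, 0.5, 0.7]
grip_width: 0.0865
14.75 [0.5726 0.0454 0.0449] [0.1 0.5 0.7] [-0.07 -0.05  0.02] yaw -6.6 q6 0.0 w 0.0865
time: 15.75
position: [0.5717, 0.0453, 0.0443]
tool_rot: [0.998, -0.058, -0.0, 0.0]
ft_force: [-0.9, -0.6, 1.8]
grip_width: 0.0401
15.75 [0.5717 0.0453 0.0443] [-0.9 -0.6  1.8] [-0.06  0.02 -0.01] yaw -6.6 q6 0.0 w 0.0401
```

```bash
python3 -m pendant '[[[0,0,0],0],[[0,0,0],0],[[0,0,0],0]]' 30 55; python3 s.py; python3 -m pendant '[[[0,3,0],0],[[0,4,0],0],[[0,4,0],0]]'; python3 s.py
```

```text
time: 16.12
position: [0.5718, 0.0453, 0.0443]
tool_rot: [0.998, -0.058, -0.0, 0.0]
ft_force: [-0.6, -0.8, 0.9]
grip_width: 0.0396
16.125 [0.5718 0.0453 0.0443] [-0.6 -0.8  0.9] [-0.03  0.09  0.02] yaw -6.6 q6 0.0 w 0.0396
time: 16.5
position: [0.5708, 0.0342, 0.0443]
tool_rot: [0.998, -0.058, 0.0, -0.0]
ft_force: [0.9, 1.8, 0.5]
grip_width: 0.0392
16.5 [0.5708 0.0342 0.0443] [0.9 1.8 0.5] [ 0.19 -0.07 -0.03] yaw -6.7 q6 -1.1 w 0.0392
```

It slides freely, with 2 N of drag.

```bash
python3 -m pendant '[[[0,6,0],0],[[0,7,0],0],[[0,7,0],0],[[0,7,0],0]]'; python3 s.py; python3 -m pendant '[[[0,7,0],0],[[0,7,0],0],[[0,7,0],0],[[0,7,0],0],[[0,7,0],0],[[0,7,0],0],[[0,0,0],0]]'; python3 s.py
```

```text
time: 17.0
position: [0.5674, 0.0069, 0.0443]
tool_rot: [0.998, -0.058, -0.0, 0.0]
ft_force: [0.2, 1.4, 0.1]
grip_width: 0.0397
17.0 [0.5674 0.0069 0.0443] [0.2 1.4 0.1] [ 0.12 -0.09 -0.06] yaw -6.7 q6 -3.9 w 0.0397
time: 17.88
position: [0.5627, -0.035, 0.0443]
tool_rot: [0.998, -0.058, 0.0, 0.0]
ft_force: [-0.2, -0.8, -1.6]
grip_width: 0.0392
17.875 [ 0.5627 -0.035   0.0443] [-0.2 -0.8 -1.6] [-0.07 -0.04  0.02] yaw -6.7 q6 -8.2 w 0.0392
```

Drawn out 80 mm. The fingertips stand about 7.7 mm below the housing's underside, so they would hit the tray floor first. I'll slide the housing back 60 mm to where it rests stably, regrip about 10 mm higher, and draw it out again.

```bash
python3 -m pendant '[[[0,-7,0],0],[[0,-8,0],0],[[0,-8,0],0],[[0,-8,0],0],[[0,-8,0],0],[[0,-8,0],0],[[0,-8,0],0],[[0,-5,0],0]]'; python3 s.py
python3 -m pendant '[[[0,0,0],0],[[0,0,0],0],[[0,0,0],0],[[0,0,0],0],[[0,0,-5],0],[[0,0,-4.6],0],[[0,0,0],0]]' 55 ; python3 s.py
python3 -m pendant '[[[0,0,0],0],[[0,0,0],0],[[0,0,0],0],[[0,0,0],0],[[0,0,0],0],[[0,0,0],0]]' 30 10; python3 -m pendant '[[[0,0,0],0],[[0,0,0],0],[[0,0,0],0]]' 30 58; python3 s.py
```

```text
time: 18.88
position: [0.5697, 0.026, 0.0443]
tool_rot: [0.998, -0.058, 0.0, 0.0]
ft_force: [0.7, -0.8, -1.2]
grip_width: 0.0393
18.875 [0.5697 0.026  0.0443] [ 0.7 -0.8 -1.2] [-0.16 -0.09  0.07] yaw -6.6 q6 -2.0 w 0.0393
time: 19.75
position: [0.5701, 0.0254, 0.0545]
tool_rot: [0.998, -0.058, 0.001, 0.0]
ft_force: [0.1, 0.4, -0.1]
grip_width: 0.0546
19.75 [0.5701 0.0254 0.0545] [ 0.1  0.4 -0.1] [-0.04 -0.07 -0.04] yaw -6.6 q6 -2.0 w 0.0546
time: 20.5
position: [0.5695, 0.0255, 0.0538]
tool_rot: [0.998, -0.058, -0.0, -0.0]
ft_force: [0.6, 0.3, -0.1]
grip_width: 0.0403
time: 20.88
position: [0.5696, 0.0255, 0.0538]
tool_rot: [0.998, -0.058, -0.0, -0.0]
ft_force: [0.1, 0.7, -1.5]
grip_width: 0.0393
20.875 [0.5696 0.0255 0.0538] [ 0.1  0.7 -1.5] [ 0.02 -0.08  0.03] yaw -6.6 q6 -2.0 w 0.0393
```

```bash
python3 -m pendant '[[[0,5,0],0],[[0,8,0],0],[[0,8,0],0],[[0,8,0],0],[[0,8,0],0],[[0,8,0],0],[[0,8,0],0],[[0,8,0],0]]'; python3 s.py
python3 -m pendant '[[[0,4,0],0],[[0,0,-2],0],[[0,0,-6],0],[[0,0,-10],0],[[0,0,-12],0],[[0,0,-12],0],[[0,0,0],0],[[0,0,0],0]]' ; python3 s.py
python3 - <<'E'
from h import *
a=snap('top','top1');b=snap('scene','sc1')
A=cv2.resize(a['pixels'][140:220,190:390],None,fx=3.5,fy=3.5,interpolation=2);B=cv2.resize(b['pixels'][150:250,150:350],None,fx=3,fy=3,interpolation=2)
im=np.zeros((590,700,3),np.uint8);im[:280,:700]=A;im[285:585,:600]=B;cv2.imwrite('pics/c2.png',im)
E
```

```text
time: 21.88
position: [0.5625, -0.0357, 0.0539]
tool_rot: [0.998, -0.058, -0.0, -0.0]
ft_force: [-0.1, 0.7, -2.0]
grip_width: 0.0395
21.875 [ 0.5625 -0.0357  0.0539] [-0.1  0.7 -2. ] [ 0.   -0.07 -0.03] yaw -6.7 q6 -8.3 w 0.0395
time: 22.88
position: [0.562, -0.0391, 0.096]
tool_rot: [0.998, -0.058, -0.0, 0.0]
ft_force: [-0.3, 0.5, -2.8]
grip_width: 0.0395
22.875 [ 0.562  -0.0391  0.096 ] [-0.3  0.5 -2.8] [-0.18 -0.03  0.03] yaw -6.6 q6 -8.7 w 0.0395
```

View pics/c2.png

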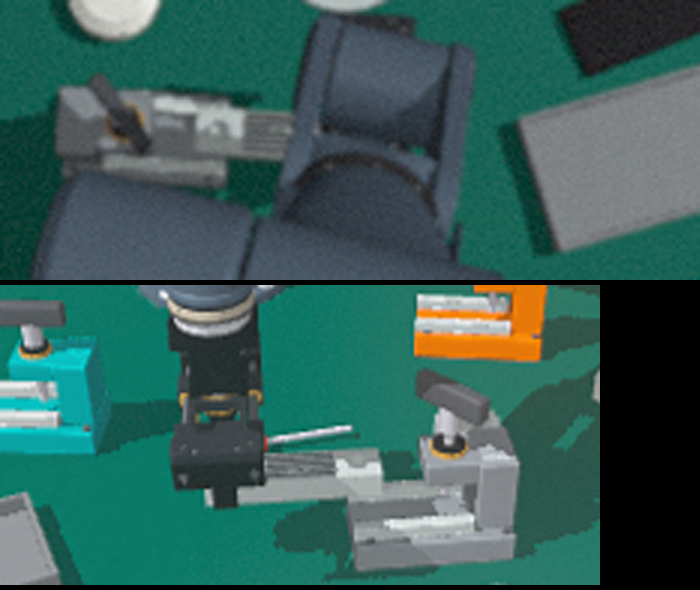

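The housing is clear of the clamp, level and grooved side up (about 2.8 N), at (290,475) in the scene crop. The T-bar stays put at (450,395). Next I'll carry it to the tray.

```bash
python3 -m pendant '[[[2,15,0],0],[[4,27,0],0],[[5,35,0],0],[[5,35,0],0],[[5,35,0],0],[[5,35,0],0],[[5,35,0],0],[[5,35,0],0]]'
python3 -m pendant '[[[5,35,0],0],[[4,30,0],0],[[2,19,0],0],[[1,8,0],-5],[[0,0,0],-6],[[0,0,0],-6],[[0,0,0],-4.3],[[0,0,0],0]]'; python3 s.py
python3 - <<'E'
from h import *
c=snap('wrist','w4');b=snap('scene','sc2')
A=cv2.resize(c['pixels'],None,fx=.95,fy=.95,interpolation=2)[:,:];B=cv2.resize(b['pixels'][150:300,50:280],(460,300),interpolation=2)
im=np.zeros((600,800,3),np.uint8);im[:364,:486]=A;im[300:600,340:800]=B;cv2.imwrite('pics/c3.png',im)
E
```

```text
time: 23.98
position: [0.5681, -0.2959, 0.0954]
tool_rot: [0.998, -0.058, -0.0, -0.0]
ft_force: [1.1, -0.3, -2.6]
grip_width: 0.0397
time: 24.98
position: [0.5696, -0.3862, 0.0955]
tool_rot: [0.992, 0.127, -0.0, -0.0]
ft_force: [-0.4, -0.5, -3.2]
grip_width: 0.0397
24.975 [ 0.5696 -0.3862  0.0955] [-0.4 -0.5 -3.2] [-0.14 -0.13 -0.01] yaw 14.6 q6 -58.0 w 0.0397Traceback (most recent call last):
  File "<stdin>", line 4, in <module>
ValueError: could not broadcast input array from shape (365,486,3) into shape (364,486,3)
```

```bash
python3 - <<'E'
from h import *
c=load('w4');b=load('sc2')
im=np.zeros((600,800,3),np.uint8);im[:300,:400]=cv2.resize(c['pixels'],(400,300),interpolation=3);im[300:600,340:800]=cv2.resize(b['pixels'][150:300,50:280],(460,300),interpolation=2);cv2.imwrite('pics/c3.png',im)
E
```

View pics/c3.png

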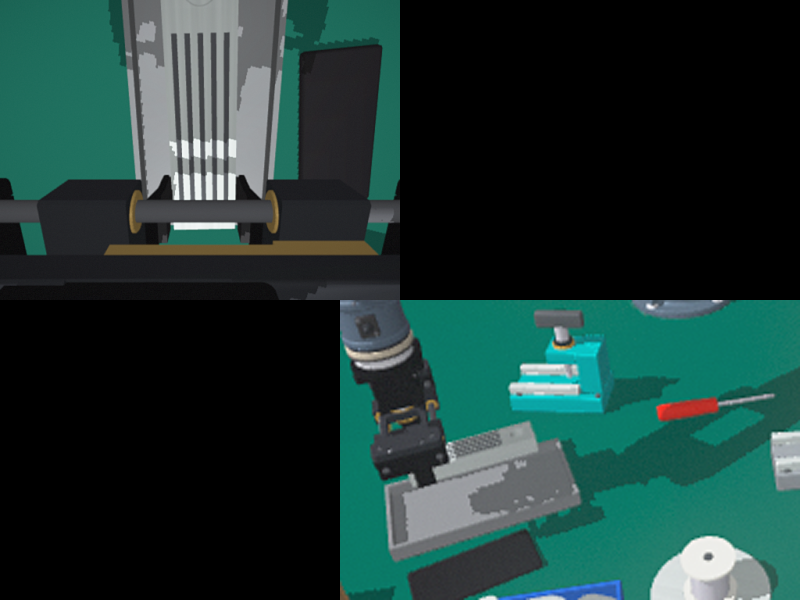

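The housing is parallel to the tray and centred over it: the wrist view has its edges at 170–237 px between tray walls at 135–275. I'll lower it.

```bash
python3 -m pendant '[[[0,0,12],0],[[0,0,18],0],[[0,0,15],0],[[0,0,9],0],[[0,0,5],0],[[0,0,2],0],[[0,0,0],0]]'; python3 s.py;python3 -m pendant '[[[0,0,2],0],[[0,0,1],0],[[0,0,0],0]]'; python3 s.py
```

```text
time: 25.95
position: [0.5702, -0.3866, 0.0352]
tool_rot: [0.992, 0.127, 0.0, 0.0]
ft_force: [0.4, -0.4, -1.8]
grip_width: 0.0396
25.95 [ 0.5702 -0.3866  0.0352] [ 0.4 -0.4 -1.8] [-0.17 -0.19  0.02] yaw 14.7 q6 -58.1 w 0.0396
time: 26.32
position: [0.57, -0.3863, 0.032]
tool_rot: [0.992, 0.128, 0.0, 0.0]
ft_force: [0.6, 0.1, -1.9]
grip_width: 0.0396
26.325 [ 0.57   -0.3863  0.032 ] [ 0.6  0.1 -1.9] [-0.12 -0.14  0.06] yaw 14.7 q6 -58.1 w 0.0396
```

```bash
python3 -m pendant '[[[0,0,1],0],[[0,0,1],0],[[0,0,0],0]]'; python3 s.py; python3 -m pendant '[[[0,0,0.7],0],[[0,0,0.6],0],[[0,0,0],0]]'; python3 s.py
```

```text
time: 26.7
position: [0.5699, -0.3863, 0.0297]
tool_rot: [0.992, 0.128, -0.0, -0.0]
ft_force: [-0.2, 0.2, -3.2]
grip_width: 0.0397
26.7 [ 0.5699 -0.3863  0.0297] [-0.2  0.2 -3.2] [-0.14 -0.12 -0.04] yaw 14.7 q6 -58.1 w 0.0397
time: 27.08
position: [0.57, -0.3864, 0.0288]
tool_rot: [0.992, 0.128, 0.0, 0.0]
ft_force: [-0.2, 0.0, -1.0]
grip_width: 0.0397
27.075 [ 0.57   -0.3864  0.0288] [-0.2  0.  -1. ] [-0.06 -0.08 -0.01] yaw 14.7 q6 -58.1 w 0.0397
```

```bash
python3 -m pendant '[[[0,0,0.5],0],[[0,0,0],0],[[0,0,0],0]]'; python3 s.py
```

```text
time: 27.45
position: [0.57, -0.3865, 0.0288]
tool_rot: [0.992, 0.128, 0.0, 0.0]
ft_force: [-1.5, 0.3, 5.0]
grip_width: 0.0399
27.45 [ 0.57   -0.3865  0.0288] [-1.5  0.3  5. ] [0.14 0.24 0.03] yaw 14.7 q6 -58.1 w 0.0399
```

The housing is resting on the floor with 5 N upward. I'll release gently and rise.

```bash
python3 -m pendant '[[[0,0,-0.2],0],[[0,0,0],0],[[0,0,0],0],[[0,0,0],0],[[0,0,0],0],[[0,0,0],0]]' 56 10; python3 s.py
python3 -m pendant '[[[0,0,-5],0],[[0,0,-15],0],[[0,0,-30],0],[[0,0,-40],0],[[0,0,-40],0],[[0,0,-40],0],[[0,40,0],0],[[0,40,0],0]]'; python3 -m pendant '[[[0,40,0],0],[[0,0,0],0],[[0,0,0],0]]'; python3 s.py
python3 - <<'E'
from h import *
a=snap('top','top3');b=snap('scene','sc3')
im=np.zeros((600,800,3),np.uint8);im[:300]=cv2.resize(a['pixels'][105:255,100:500],(800,300),interpolation=2);im[300:600]=cv2.resize(b['pixels'][150:300,30:430],(800,300),interpolation=2);cv2.imwrite('pics/c4.png',im)
E
```

```text
time: 28.2
position: [0.57, -0.3864, 0.0283]
tool_rot: [0.992, 0.128, -0.0, -0.0]
ft_force: [0.7, 0.2, -1.2]
grip_width: 0.0562
28.2 [ 0.57   -0.3864  0.0283] [ 0.7  0.2 -1.2] [-0.04 -0.13  0.02] yaw 14.7 q6 -58.1 w 0.0562
time: 29.2
position: [0.5911, -0.4645, 0.2015]
tool_rot: [0.992, 0.128, 0.001, 0.002]
ft_force: [0.1, -0.9, 0.4]
grip_width: 0.0561
time: 29.58
position: [0.6, -0.5018, 0.1987]
tool_rot: [0.992, 0.127, -0.0, -0.0]
ft_force: [-0.6, 0.0, -0.5]
grip_width: 0.0562
29.575 [ 0.6    -0.5018  0.1987] [-0.6  0.  -0.5] [ 0.04 -0.16  0.02] yaw 14.6 q6 -62.7 w 0.0562
```

View pics/c4.png

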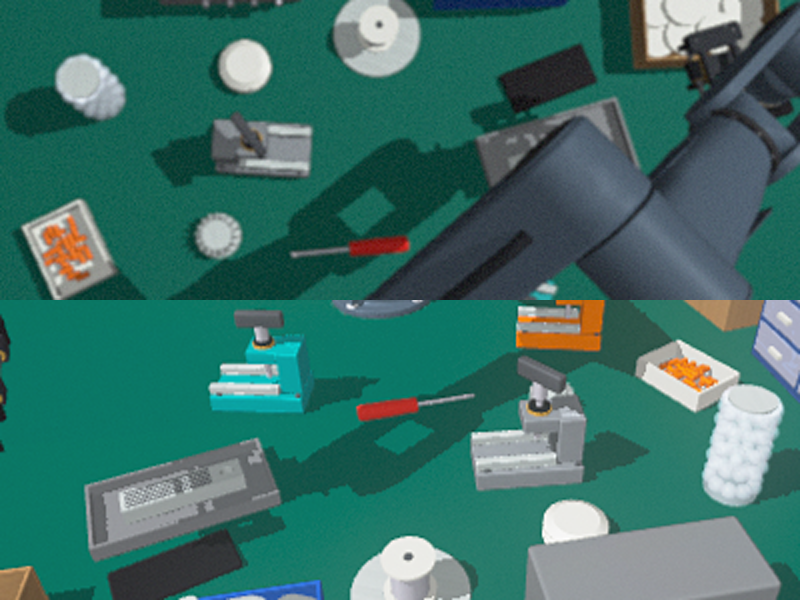

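The housing lies flat in the tray, grooves up, and the bystanders are unmoved. One last check before handing in is the bar's resting angle, held against the angle where the stop was felt.

```bash
python3 - <<'E'
from h import *
c=load('w3');w=lambda x,y:(x*.64-.2,y*.64-.2)
for l in((322,105,437,2),(350,133,470,22)):
    A,B=[onz(c,w(*p),.175) for p in(l[:2],l[2:])];d=B-A;print('bar yaw w3 %.1f'%np.degrees(np.arctan2(d[1],d[0])))
for f in('top1','top3'):
    a=load(f);h=cv2.cvtColor(a['pixels'],cv2.COLOR_BGR2GRAY);u=proj(a,[.581,.164,.175]).astype(int)
    x0,y0=u-16;m=(h[y0:y0+32,x0:x0+32]<75)&(a['pixels'][y0:y0+32,x0:x0+32].ptp(2)<25) if False else ((h[y0:y0+32,x0:x0+32]<75)&(np.ptp(a['pixels'][y0:y0+32,x0:x0+32].astype(int),axis=2)<25))
    k=max(cv2.findContours(m.astype(np.uint8),0,1)[0],key=cv2.contourArea);r=cv2.minAreaRect(k);bx=cv2.boxPoints(r)+[x0,y0]
    e=max((bx[1]-bx[0],bx[2]-bx[1]),key=np.linalg.norm);s=r[0]+np.array([x0,y0]);A,B=onz(a,s-e/2,.175),onz(a,s+e/2,.175);d=B-A;print(f,np.degrees(np.arctan2(d[1],d[0]))%180,np.linalg.norm(d),(A+B)[:2]/2)
E
```

```text
bar yaw w3 32.0
bar yaw w3 33.7
top1 30.42375633053092 0.08063902800717854 [0.57785894 0.16483155]
top3 43.300004309915266 0.04394803281119161 [0.56265479 0.15960293]
```

The bar rests at yaw ≈32°. That is the felt-stop angle with the collar relaxed, so it has stayed at the stop.

```bash
python3 -c "
from rig import order;print(order.hand_in())"; python3 s.py
```

```text
the job is handed in; nothing more can be done
None
the job is handed in; nothing more can be done
```

The job is done and handed in at about 30 s of the 72 s allowed. No verdict was reported.

- **Screw:** I turned the T-bar clockwise about 2.2 rad. The drag held at 0.4 N m, then climbed through 0.53 and 0.71 to 0.80 at the stop, below the 1.3 limit. I eased off before letting go.
- **Housing:** I drew it straight out with 2 N of drag or less. The fingertips would have hit the tray floor first, so I slid it part-way back once, gripped it 10 mm higher and drew it out again. I then lowered it into the tray until it touched (about 5 N) and released it.
- **Last checks:** The final pictures show the housing flat, grooves up, in the tray. The clamp is empty, the other things look undisturbed, and the gripper is clear of everything.
- **What disagreed:**
  - **Resting angle of the bar:** two views taken after I let go gave 30° to 33°, close to the roughly 32–37° I worked out for the stop with the collar relaxed. The last top view gave 43°, but it saw only 44 mm of the 74 mm bar, so I gave it no weight.
  - **Initial grip on the bar:** I began turning before the fingers had fully closed, so the first few degrees slipped.

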